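Switch on the plate under the saucepan by one click

ROBOT

A 7-joint arm with a two-finger parallel gripper is mounted at the origin on a cart in front of the work surface, level with it; the furniture and walls round the work are solid. World frame = base frame: x ahead of the robot, y to its left, z up, the work surface at z = 0. Lengths are in m, angles in degrees, forces in N, time in s.
With the tool pointing down it reaches from about 0.4 to 0.9 m from the base axis. Payload 5.5 kg.
Tool frame: the origin (TCP) lies at the very end of the fingers, on their centre line; the grasp point (between the pads) lies 19 mm behind it; z points along the fingers, y is the line along which they close (so a half turn about z gives the same grasp; the last joint's range is limited). The gripper opens to 92 mm and grips with 3 to 60 N. Pads are 19 mm wide; open, the fingers measure 130 mm over their backs; the gripper's body (75 mm by 190 mm) begins 47 mm behind the grasp point.
Start: joints at [-59.29, 28.699, -24.465, 88.831, 12.651, 65.22, -12.049], TCP at [0.175, 0.626, 0.227] pointing down, gripper open.
Joint ranges: [-164.97, 164.97], [-17.58, 116.51], [-87.97, 89.64], [11.32, 138.91], [-80.73, 260.73], [10.89, 115.49], [-147.41, 147.41]. Speed limits (degrees/s): [147.25, 147.25, 180, 180, 180, 180, 180].

INTERFACE

Orientations are given as [roll, pitch, yaw] about the fixed x, y, z axes, in that order (R = Rz(yaw) Ry(pitch) Rx(roll)).
In Python, from bench import ctrl, telemetry, imaging, job, finder gives the robot as it stands. Calls block until the motion is done:
- ctrl.goto(position, orientation): joint-space move of the TCP to a pose.
- ctrl.move_l(position, rotation=None, max_speed=0.15, force_limit=None): straight line of the TCP; rotation=None keeps the orientation; max_speed is the mean speed in m/s. With force_limit (N) it stops when the force on the tool has changed by that much, and returns True; else False.
- ctrl.movej(angles): joint-space move.
- ctrl.set_gripper(opening, effort=None): finger opening in m; effort is the grip in N (None keeps the last); returns when the fingers have stopped.
- ctrl.dwell(seconds).
- ctrl.inverse_kinematics(position, orientation): joint angles nearest the present ones, or None.
- telemetry.get_state(): the state.
- imaging.snapshot(name): name is "scene" or "top"; returns a dict with "img" (384x512x3 uint8, blue, green, red), "K" (3x3 intrinsics, pixels), "k1" (the pictures are not rectified: a ray, as slopes to the right and down, at radius r is drawn at 1 + k1 r^2 times it, then the intrinsics apply), "R" (3x3) and "t" (3): a world point X has camera coordinates R X + t. Camera axes: x right, y down, z forward; pixel columns grow to the right and rows downward; lengths in m; the calibration is good to about 2 mm. A picture is of the moment at which its call begins. There is no depth.
A pose or a line that the arm cannot do raises ctrl.PlanningError and nothing moves.
- job.sign_off(): hands the job in; it is judged then, once.
Trained networks look in the newest picture that a camera, given by its name, has taken for a name from the list of things; names that differ only in an ending like _2 or _b are one class to them, and where a whole thing is asked for, a point or a joint stands for the part that bears it (a point fixed in the world has none). Each returns a list of dicts, best first, with "score" (0 to 1); they miss things now and then, are a little off and sometimes report something else, mostly with a low value. They report only what shows in the picture. A call takes as long as a camera call.
- finder.masks_of(camera, thing): "pixels" (384x512 bool, what is visible of it) and "centre" ([row, column] in pixels, amid what is visible of it).
- finder.tip_of(camera, thing): "centre" ([row, column] in pixels: a listed point, or the origin of a listed thing).
The state is a dict: "t": time; "q": joint angles; "qd": joint speeds; "joint_torque": joint torques, N m; "eef_pos": TCP position; "tcp_rot": TCP orientation; "ft_force": force on the tool from outside, world axes, zero at the start; "ft_torque": the same for the moment, N m; "finger_gap": finger opening in m; "grip_force": force on a finger pad.
Only numpy, scipy, OpenCV 4.12 (cv2) and the standard library are available. Lean on these libraries where they do the work, as an engineer would, in place of code of your own. Each camera call takes 0.05 s, during which the arm holds its last target. There are 200 camera calls.

TASK

The saucepan stands on one of the cooker's two plates. Switch that plate on at its lowest setting: with a fingertip, push round the knurled dial in front of the saucepan clockwise by one click, so that its pointer line rests at the single dot, then take the hand away. Do not lift or shift anything, leave the other plate off, and leave the saucepan, the lid and everything else where it stands.

Things in the scene. Friction and masses are not known exactly. Their poses are not given: they have to be found in the camera images.
- cooker: White table-top electric cooker, a box 330 mm deep (x), 500 mm wide (y), fixed to the worktop; its flat top and front ledge are 58 mm above the worktop. Origin under its centre on the worktop, x to its back, y to its left, z up. Two plates at x = +65, y = +130 and -130 mm; two dials on the front ledge at x = -112, y = +130 and -130 mm.
- dial_left_top (a point): Fixed point on the left (+y) dial's axis, level with its flat top face, 82 mm above the worktop. The dial: black disc, upright axis, 90 mm across over its knurled edge (30 upright ribs, 2.5 mm proud), 24 mm high, standing on the cooker's front ledge. Grey disc 68 mm across flush in the top, with a short black pointer line. It works the plate behind it. Axes as the cooker's.
- dial_left (a joint): Angle of the left (+y) dial, grows clockwise seen from above: 0 = off (small ring, front left), 0.7 = one click (single dot, pointer straight to the cooker's left), 1.4 = two clicks (two dots, back left). Let go, it is drawn into the nearest click (crossings near 0.35 and 1.05). Turning takes about 0.05 N m. End stops -0.12 and 1.52. It does not sink when pressed or lift off.
- plate_left (a point): Centre of the top of the left (+y) plate, a dark cast-iron disc 180 mm across, 68 mm above the worktop, 177 mm behind the axis of its dial (along the cooker's +x).
- dial_right_top (a point): Fixed point on the right (-y) dial's axis, level with its flat top face, 82 mm above the worktop. The dial: black disc, upright axis, 90 mm across over its knurled edge (30 upright ribs, 2.5 mm proud), 24 mm high, standing on the cooker's front ledge. Grey disc 68 mm across flush in the top, with a short black pointer line. It works the plate behind it. Axes as the cooker's.
- dial_right (a joint): Angle of the right (-y) dial, grows clockwise seen from above: 0 = off (small ring, front left), 0.7 = one click (single dot, pointer straight to the cooker's left), 1.4 = two clicks (two dots, back left). Let go, it is drawn into the nearest click (crossings near 0.35 and 1.05). Turning takes about 0.05 N m. End stops -0.12 and 1.52. It does not sink when pressed or lift off.
- plate_right (a point): Centre of the top of the right (-y) plate, a dark cast-iron disc 180 mm across, 68 mm above the worktop, 177 mm behind the axis of its dial (along the cooker's +x).
- saucepan: Red saucepan 192 mm across and 81 mm high with two black side handles (273 mm over the handles, along its y), standing loose on one of the plates, rim about 149 mm above the worktop. Origin at the centre of its underside, z up. About 0.6 kg.
- lid: Glass lid with steel band, 192 mm across, 58 mm high with its knob, lying loose on the other plate. Origin at the centre of its underside.
- match_box: Small match box 38 x 58 x 17 mm, loose on the front ledge between the two dials. Origin at the centre of its underside.
- mug: Two-tone mug 99 mm high, 86 mm across, loose on the worktop to the right of the cooker. Origin under it.
- teaspoon: Teaspoon 138 mm long, loose on the worktop to the right. Origin at its middle.

How it is judged:
By the outcome, as a careful person would: the job done as asked, in the order asked, and still so for the second after the job is handed in, with the robot touching nothing.
It also fails if it takes over 32 s, if anything falls off the work surface, if the arm or the gripper's body presses on something with over 40 N, if the wrist force passes 120 N, or if a joint passes its speed limit or range.

## Working session

There is one attempt and no reset: what is moved stays moved. The work goes in short steps, each a Python script; the robot and the scene stay as the last script left them, time stands still between calls to the robot, and variables do not carry over. Pictures are saved under pics/ and viewed, at most 10 in all, crops included, and the job is handed in when it is done.

```bash
mkdir -p pics; cat > h.py <<'E'
import numpy as np, cv2
from bench import ctrl, telemetry, imaging, job, finder
def ray(s,rc):
    K=s["K"];p=np.array([[[rc[1],rc[0]]]],float)
    d=np.array([s["k1"],0,0,0,0],float)
    u=cv2.undistortPoints(p,np.array(K,float),d)[0,0]
    R=np.array(s["R"]);t=np.array(s["t"])
    return -R.T@t, R.T@np.array([u[0],u[1],1])
def onz(s,rc,z):
    o,d=ray(s,rc); return o+d*(z-o[2])/d[2]
E
python3 - <<'E'
from h import *
for c in("scene","top"):
    s=imaging.snapshot(c); cv2.imwrite(f"pics/{c}0.png",s["img"])
    print(c,(-np.array(s["R"]).T@s["t"]).round(3))
    for n,z in(("dial_left_top",.082),("dial_right_top",.082),("plate_left",.068),("plate_right",.068),("saucepan",.068),("lid",.068),("match_box",.058),("cooker",0)):
        for r in finder.tip_of(c,n)[:2]: print(n,round(r["score"],2),np.round(r["centre"],1),onz(s,r["centre"],z).round(4))
print(telemetry.get_state()["tcp_rot"])
E
```

```text
scene [-0.229 -0.92   0.559]
dial_left_top 0.77 [169.7 178.9] [0.495  0.2486 0.082 ]
dial_right_top 0.86 [193.5 226. ] [ 0.4792 -0.0426  0.082 ]
dial_right_top 0.51 [170.3 180.7] [0.4961 0.2385 0.082 ]
plate_right 0.75 [183.7 270.4] [ 0.6669 -0.0541  0.068 ]
saucepan 0.76 [163.5 219.7] [0.6753 0.2348 0.068 ]
lid 0.74 [182.9 266.4] [ 0.6622 -0.0394  0.068 ]
match_box 0.62 [189.5 203.6] [0.4813 0.0799 0.058 ]
match_box 0.27 [181.1 264.9] [ 0.6888 -0.0054  0.058 ]
cooker 0.95 [191.6 229.3] [0.6214 0.1137 0.    ]
top [ 0.348 -0.112  1.086]
dial_left_top 0.58 [199.7 139.2] [0.4769 0.2278 0.082 ]
dial_left_top 0.32 [192.1 230.9] [ 0.499  -0.0296  0.082 ]
dial_right_top 0.74 [191.2 233.5] [ 0.5015 -0.0367  0.082 ]
saucepan 0.63 [132.9 149.5] [0.6757 0.2134 0.068 ]
saucepan 0.17 [192.6 231.9] [ 0.4997 -0.0312  0.068 ]
lid 0.94 [138.6 231.1] [ 0.6566 -0.0266  0.068 ]
match_box 0.66 [200.8 192. ] [0.4774 0.0825 0.058 ]
cooker 0.84 [161.4 190.3] [0.6056 0.1026 0.    ]
[ 1.79998349e+02 -2.32824896e-03  1.64370045e+02]
```

View pics/scene0.png

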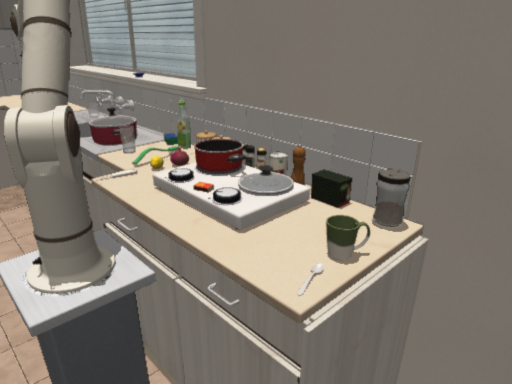

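View pics/top0.png

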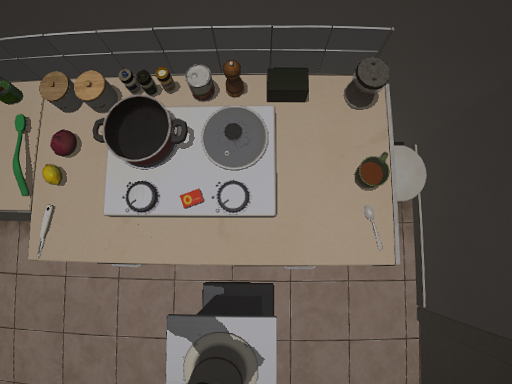

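```bash
python3 - <<'E'
import cv2
i=cv2.imread("pics/top0.png")[165:230,105:270]; cv2.imwrite("pics/c0.png",cv2.resize(i,None,fx=4.8,fy=4.8,interpolation=cv2.INTER_CUBIC))
E
```

```text
(no output)
```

View pics/c0.png

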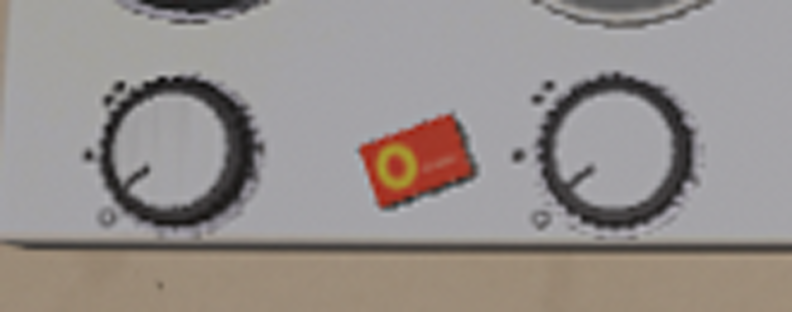

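The saucepan is on the left plate at about (140,130) in the top picture, and the lid is on the right plate. The left dial is at about (141,197), with its pointer at the ring (off). I'll measure the grey dial faces precisely.

```bash
python3 - <<'E'
from h import *
def grey(s,c,w,T):
    g=cv2.cvtColor(s["img"],cv2.COLOR_BGR2GRAY)
    b=(g>T).astype(np.uint8); n,l,st,ce=cv2.connectedComponentsWithStats(b,connectivity=4)
    k=l[int(c[0]),int(c[1])]
    m=(l==k).astype(np.uint8); cs,_=cv2.findContours(m,cv2.RETR_EXTERNAL,cv2.CHAIN_APPROX_NONE)
    h=cv2.convexHull(max(cs,key=len)); e=cv2.fitEllipse(h) if len(h)>4 else None
    return st[k],e
for c,P in(("top",((196,144),(196,236))),("scene",((174,181),(195,228)))):
    s=imaging.snapshot(c)
    for T in(90,110):
      Q=[]
      for p in P:
        st,e=grey(s,p,0,T)
        if e is None: print(c,st);continue
        X=onz(s,(e[0][1],e[0][0]),.082);Q.append(X)
        print(c,T,st,np.round(e[0],1),np.round(e[1],1),X.round(4))
      if len(Q)==2: d=Q[0]-Q[1];print(np.linalg.norm(d).round(4),"yaw",np.degrees(np.arctan2(-d[0],d[1])).round(2))
q=telemetry.get_state()["q"]
for yaw in(0,180,-180,150,30):
  print(yaw,ctrl.inverse_kinematics([.42,.18,.07],[180,0,yaw]))
E
```

```text
top 90 [128 184  25  25 457] [140. 196.] [23.3 24.6] [0.4874 0.226  0.082 ]
top 90 [220 184  26  25 489] [232.3 195.7] [24.6 25.2] [ 0.4888 -0.0336  0.082 ]
0.2596 yaw 0.31
top 110 [129 184  23  24 433] [139.9 195.9] [23.  24.3] [0.4875 0.2262 0.082 ]
top 110 [220 184  25  24 461] [232.4 195.8] [23.9 24.7] [ 0.4886 -0.0338  0.082 ]
0.26 yaw 0.23
scene 90 [     0      0    512    384 173912] [272.4 198.5] [468.4 828.6] [ 0.5579 -0.1691  0.082 ]
scene 90 [     0      0    512    384 173912] [272.4 198.5] [468.4 828.6] [ 0.5579 -0.1691  0.082 ]
0.0 yaw -0.0
scene 110 [     0      0    512    384 103876] [347.1 160.8] [405.4 701. ] [ 1.0401 -0.1122  0.082 ]
scene 110 [     0      0    512    384 103876] [347.1 160.8] [405.4 701. ] [ 1.0401 -0.1122  0.082 ]
0.0 yaw -0.0
0 [ -38.11584896   21.71051656   13.45794892  123.71607327   -8.54313121
   35.41750652 -108.6017244 ]
180 [-12.47270709  22.18638828 -16.36433281 122.86636746  10.37484873
  36.21256345  53.9136826 ]
-180 [-12.47270709  22.18638828 -16.36433281 122.86636746  10.37484873
  36.21256345  53.9136826 ]
150 [-16.8513164   21.74878709 -11.26826788 123.01050565   7.1047367
  35.8311799   26.89382767]
30 [-33.26034385  21.41527102   7.77980031 123.55704476  -4.90588363
  35.30628706 -82.00491845]
```

```bash
cat >> h.py <<'E'
C=np.array([.4875,.226])
def P(r,adeg,z):
    a=np.radians(adeg); n=-np.array([np.cos(a),np.sin(a)])
    return [*(C+r*n-[.0095,.019]),z]
def rep():
    s=telemetry.get_state(); d=np.array(s["eef_pos"])[:2]+[.0095,.019]-C
    print("t",round(s["t"],2),"r",np.hypot(*d).round(4),"a",np.degrees(np.arctan2(-d[1],-d[0])).round(1),"z",round(s["eef_pos"][2],4),"F",np.round(s["ft_force"],1))
E
python3 - <<'E'
from h import *
ctrl.set_gripper(0)
ctrl.goto(P(.065,65,.2),[180,0,180]); rep()
ctrl.move_l(P(.065,65,.066),max_speed=.1); rep()
print(ctrl.move_l(P(.036,65,.066),max_speed=.02,force_limit=3)); rep()
s=imaging.snapshot("scene"); cv2.imwrite("pics/s1.png",cv2.resize(s["img"][140:230,130:280],None,fx=5,fy=5,interpolation=cv2.INTER_CUBIC))
E
```

```text
t 4.43 r 0.064 a 64.6 z 0.2002 F [ 0.1 -0.7 -0.5]
t 5.92 r 0.0646 a 65.3 z 0.0665 F [-0.1  0.8 -0.4]
True
t 7.01 r 0.0423 a 64.5 z 0.0655 F [ 0.4 -1.2  0.4]
```

View pics/s1.png

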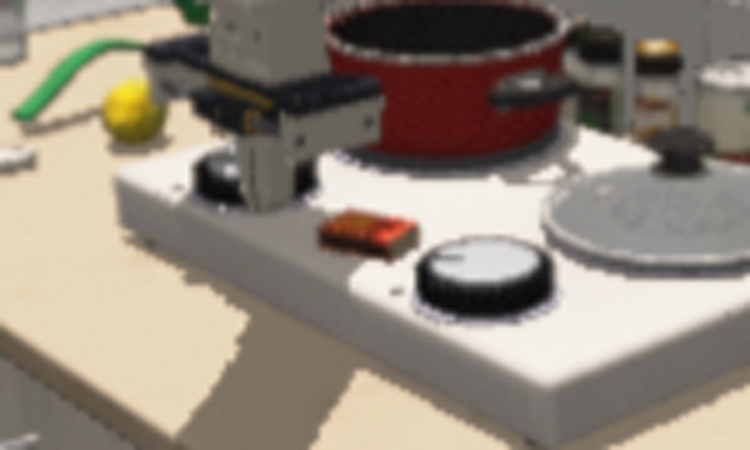

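The closed fingertips are against the front-right of the left dial, at around (265,195) in the crop. They clear the matchbox at (368,235) and the pan. Now for the arc.

```bash
python3 - <<'E'
from h import *
for a in np.arange(60,20,-5.): 
    ctrl.move_l(P(.0405,a,.066),max_speed=.02); rep()
ctrl.move_l(P(.065,20,.066),max_speed=.05)
ctrl.move_l(P(.065,20,.2),max_speed=.12); rep()
ctrl.move_l([.38,.02,.25],max_speed=.2)
for c,b in(("top",(165,230,105,270)),):
    s=imaging.snapshot(c); cv2.imwrite("pics/t2.png",cv2.resize(s["img"][b[0]:b[1],b[2]:b[3]],None,fx=4.8,fy=4.8,interpolation=cv2.INTER_CUBIC))
rep()
E
```

```text
t 7.39 r 0.0419 a 59.4 z 0.0655 F [-2.  -4.8 -0.5]
t 7.72 r 0.042 a 54.7 z 0.0655 F [-2.  -4.4  0.3]
t 8.04 r 0.0422 a 49.5 z 0.0655 F [-4.1 -4.9 -0. ]
t 8.37 r 0.0426 a 44.1 z 0.0654 F [-3.6 -4.9  0.9]
t 8.69 r 0.0429 a 38.6 z 0.0654 F [-5.  -4.1  2.1]
t 9.02 r 0.0433 a 33.4 z 0.0653 F [-6.9 -5.   3.1]
t 9.34 r 0.0437 a 28.6 z 0.0653 F [-6.8 -3.6  3. ]
t 9.67 r 0.044 a 24.0 z 0.0653 F [-7.9 -3.9  4.5]
t 11.58 r 0.0656 a 20.1 z 0.1993 F [ 0.5 -0.4  0.4]
t 12.67 r 0.2102 a 62.2 z 0.2496 F [-1.8  0.6  0.1]
```

View pics/t2.png

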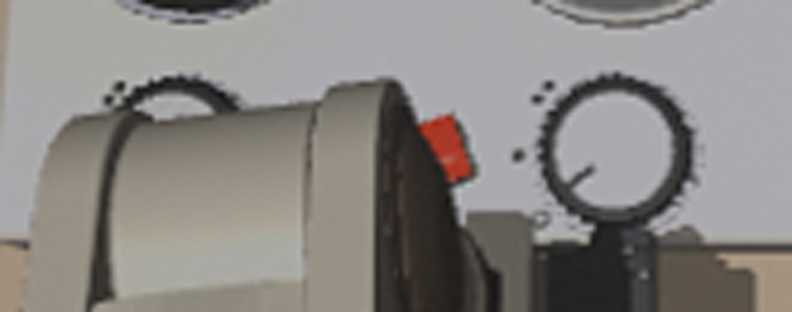

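The arm hides the left dial, while the right dial (615,150) is still off. I'll move further right.

```bash
python3 - <<'E'
from h import *
ctrl.goto([.36,-.32,.3],[180,0,150])
s=imaging.snapshot("top"); cv2.imwrite("pics/t3.png",cv2.resize(s["img"][165:230,105:270],None,fx=4.8,fy=4.8,interpolation=cv2.INTER_CUBIC))
cv2.imwrite("pics/t3full.png",s["img"])
rep()
E
```

```text
t 14.02 r 0.5379 a 77.4 z 0.2996 F [-0.  -0.1 -0.2]
```

View pics/t3.png

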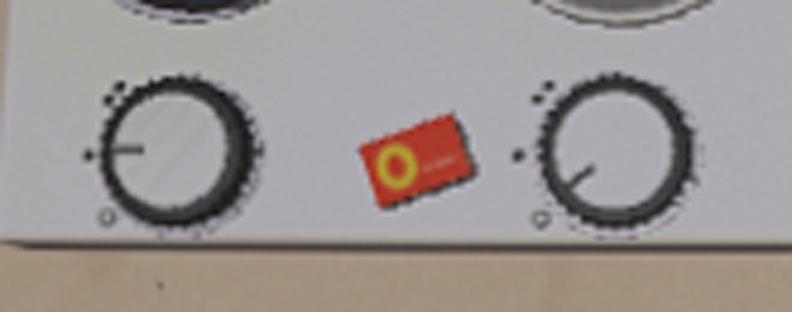

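View pics/t3full.png

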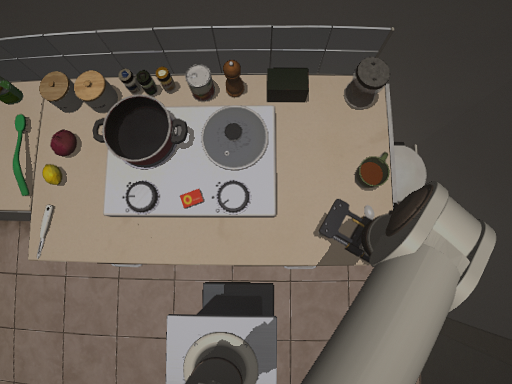

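The left pointer (125,150) now points at the single dot (90,155). The right dial is still off, and the pan, lid, matchbox and mug haven't moved.

```bash
python3 -c "
from h import *
print(job.sign_off())"
```

```text
the job is handed in; nothing more can be done
None
```

The left plate, under the saucepan, is on at its lowest setting: the dial's pointer rests at the single dot, the right plate is still off, nothing else I could see had moved, and the job is handed in at about 14 s.

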